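# Load the tape roll and index the feed stand one hole out

### The arm

A 7-joint arm with a two-finger parallel gripper is mounted at the origin on the work surface. World frame = base frame: x ahead of the robot, y to its left, z up, the work surface at z = 0. Lengths are in m, angles in rad, forces in N, time in s.
With the tool pointing down it reaches from about 0.4 to 0.85 m from the base axis. Payload 4.5 kg.
Tool frame: the origin (TCP) lies at the very end of the fingers, on their centre line; the grasp point (between the pads) lies 19 mm behind it; z points along the fingers, x is the direction in which the jaws open and shut, and the axes are right-handed (so a half turn about z gives the same grasp; the last joint's range is limited). The gripper opens to 88 mm and grips with 3 to 60 N. Pads are 18 mm wide; open, the fingers measure 123 mm over their backs; the gripper's body (75 mm by 187 mm) begins 45 mm behind the grasp point.
Start: joints at [-1.221, 0.689, -0.195, 1.565, 0.157, 0.902, -0.215], TCP at [0.194, 0.594, 0.239] pointing down, gripper open.
Joint ranges: [-3.01, 3.01], [-0.46, 2.08], [-1.47, 1.51], [0.13, 2.56], [-1, 4.14], [0.04, 2.09], [-2.66, 2.66]. Speed limits (rad/s): [2.57, 2.57, 3.14, 3.14, 3.14, 3.14, 3.14].

### API

Orientations are given as a unit quaternion [x, y, z, w].
In Python, from plant import * gives the robot as it stands.
- The arm moves only by the tool apply_moves, never from a script. Its argument "series" is a list of rows, each an object of numbers: "x", "y", "z": the shift along the tool's x, y, z in units of 80 cm (1.0 is 80 cm); "wx", "wy", "wz": the turn, a rotation vector about the tool's x, y, z in units of pi rad (1.0 is pi rad); "fingers": the opening, from -1 (shut) to 1 (fully open), so that 0 is half open. In form: [{"x": .., "y": .., "z": .., "wx": .., "wy": .., "wz": .., "fingers": ..}, ...]. A call has 1 to 8 rows; each row shifts and turns the pose as measured when the row begins, along the tool's axes as they then stand; what a row does not reach is not made up. A row lasts 1/8 s, in which the tool goes at most 62.5 mm and 10.7 degrees, less where a joint would pass 70% of its speed; a pose out of reach is approached as far as the arm can. A call with a number of a shift or a turn outside -1 to 1 is refused whole. A call with a gripper value outside its range is refused whole. The fingers move at their own pace and stop on an object; "force" is the grip in N (left out, the last holds). Time passes only in rows, so rows that do not move let the fingers close. It gives the time, the measured TCP pose, the force and the opening at its end, in the units of the state.
- get_state(): the state, without advancing time (a new reading comes with each control period).
- snapshot(name): name is "scene" or "side" or "wrist"; returns (picture, depth): 420x560x3 uint8, red, green, blue; 420x560 float32, m along the optical axis (not along the pixel's ray), 0 where there is no reading.
- camera_model(name): a dict with "camera_matrix" (3x3 intrinsics, pixels), "world_from_camera" (4x4, takes a point from camera to world coordinates). Camera axes: x right, y up, looking along -z (the intrinsics and any distortion apply to the point x, -y, -z); pixel columns grow to the right and rows downward; lengths in m; the calibration is good to about 2 mm. The wrist camera is an equidistant fisheye: a pixel r from the principal point sees the ray r / f radians off the axis. A picture is of the moment at which its call begins: read the wrist's pose just before it. camera_model takes no time and is no camera call; for the wrist camera it gives the pose at the moment of the call.
- finish_job(): hands the job in, once; it reports no verdict.
The state is a dict: "clock": time; "q": joint angles; "qd": joint speeds; "joint_torque": joint torques, N m; "tool_pos": TCP position; "eef_rot": TCP orientation; "contact_force": force on the tool from outside, world axes, zero at the start; "moment": the same for the moment, N m; "opening": opening from 0.0 (shut) to 1.0 (fully open).
Only numpy, scipy, OpenCV 4.12 (cv2) and the standard library are available. Lean on these libraries where they do the work, as an engineer would, in place of code of your own. Each camera call takes 0.05 s, during which the arm holds its last target. There are 200 camera calls.

### The job

Of the three paper rolls standing on the bench, put the one of middle height over the upright spindle of the feed stand so that it sits fully down, and let go of it. Then pull up the black knob of the lock plunger, slide the section that carries the spindle one hole along, towards the open holes in the rail, and push the pin fully home in that next hole. Finish while still holding the knob with the pin home: do not let go of it; leave the other two rolls standing where they are.

Things in the scene. Friction and masses are not known exactly. Their poses are not given: they have to be found in the camera images.
- roll_centre (a point): centre (half-way up) of the roll to load: a plain paper roll on a cardboard core, standing upright, 58 mm across, 90 mm tall, with a bore 27 mm across right through, 0.15 to 0.31 kg; z axis along the bore (up). It starts standing on the bench at one of three spots that it swaps with the other two rolls.
- tall_core_centre (a point): centre of the tallest roll, 42 mm across and 150 mm tall: a bystander, leave it standing
- short_roll_centre (a point): centre of the shortest roll, 74 mm across and 50 mm tall: a bystander, leave it standing
- spindle_seat (a point): foot of the upright steel spindle on the sliding section: the centre of the top of the round flange (68 mm across, its top 56 mm above the bench) on which the roll must sit. The spindle is 20 mm across and rises 60 mm above this point, its last 12 mm tapering to 8 mm. Moves with the section. x axis: the direction in which the section has to slide; z up.
- knob (a point): centre of the lock plunger's black round knob, 22 mm across and 26 mm tall, standing upright on the sliding section 130 mm from the spindle along x; with the pin home its centre is 79 mm above the bench. A round bush 17 mm across, 12 mm tall, stands below it, ending 2 mm under the knob; the section's flat top there is 52 mm above the bench and 58 mm wide. Axes as spindle_seat: x is the direction of sliding, z up.
- next_hole (a point): mouth of the next hole in the fixed rail (the middle one of three, 45 mm apart), on the rail's top, 42 mm above the bench: the knob's centre must end straight above it. 11.5 mm square for a round-nosed pin 8 mm across. x axis along the rail in the direction of sliding. The rail stands on a base 340 mm by 90 mm bolted to the bench.
- plunger (a joint): how far the plunger is pulled up, m: 0 = pin home, 0.018 = stop. The pin reaches 12 mm into the hole and frees the section only when it is pulled up more than 0.012. Its spring is worn out: about 3 N of friction keeps it where it is left, so it must be pushed down by hand too.
- section (a joint): how far the section has slid along the rail, m: about 0 in the first hole (play of 0.002 either way), 0.045 in the next hole, 0.090 in the last. About 2.5 N of friction; the pin blocks it while in a hole.
Not all that is in view belongs to the job. What is shaped like the part that bears roll_centre but blue or red is not meant.

How it is judged:
By the outcome, as a careful person would: the job done as asked, in the order asked, and still so for the second after the job is handed in, while the arm keeps its last pose, push and grip.
It also fails if it takes over 61 s, if anything falls off the work surface, if the arm or the gripper's body presses on something with over 40 N, if the wrist force passes 120 N, or if a joint passes its speed limit or range.

## Working session

There is one attempt and no reset: what is moved stays moved. The work goes in short steps, Python scripts to look and compute and a tool call to move; the robot and the scene stay as the last step left them, time stands still between calls to the robot, and variables do not carry over. Pictures are saved under pics/ and viewed, about 8 in all and at most 12, crops included, and the job is handed in when it is done.

Besides the shell and the picture viewer there is one more tool, called as name(argument=value, ...) on one line, values as JSON. apply_moves: Moves the arm, as the interface text tells. Its arguments: {"type":"object","properties":{"series":{"type":"array","items":{"type":"object","properties":{"x":{"type":"number"},"y":{"type":"number"},"z":{"type":"number"},"wx":{"type":"number"},"wy":{"type":"number"},"wz":{"type":"number"},"fingers":{"type":"number"}}}},"force":{"type":"number"}},"required":["series"]}

```bash
ls; mkdir -p pics
python3 - <<'E'
from plant import *
import cv2,numpy as np
s=get_state();print(s)
for n in("scene","side"):
    im,d=snapshot(n);cv2.imwrite(f"pics/{n}0.png",im[:,:,::-1]);np.savez(f"pics/{n}0.npz",im=im,d=d)
    m=camera_model(n);print(n,m)
E
```

```text
pics
{'clock': 0.0, 'q': array([-1.22124837,  0.68996523, -0.19452643,  1.56634059,  0.15729841,
        0.90248517, -0.21511628]), 'qd': array([-0.00027081,  0.00270679,  0.0006313 , -0.00217756,  0.00080506,
       -0.00139065,  0.0008132 ]), 'joint_torque': array([ 2.40330337e-04, -5.27558792e+01, -1.26670238e+00, -1.53428364e+01,
       -5.26233867e-02,  6.40137776e-03,  1.66007126e-04]), 'tool_pos': array([0.19392482, 0.59349406, 0.23792297]), 'eef_rot': array([ 8.09460912e-01,  5.87173072e-01, -6.93501231e-04,  5.78484145e-04]), 'contact_force': array([ 0.07688359,  0.93777868, -1.01233828]), 'moment': array([ 0.00779403,  0.04036284, -0.01505   ]), 'opening': 0.9990358241327691}
scene {'camera_matrix': array([[424.97579442,   0.        , 281.24162297],
       [  0.        , 424.97579442, 213.74291958],
       [  0.        ,   0.        ,   1.        ]]), 'world_from_camera': array([[ 0.88851186, -0.29392843,  0.35235315,  0.92757189],
       [ 0.45883926,  0.56305678, -0.68733805, -0.54706446],
       [ 0.00363336,  0.77238147,  0.63514854,  0.72542456],
       [ 0.        ,  0.        ,  0.        ,  1.        ]])}
side {'camera_matrix': array([[482.43630303,   0.        , 277.90390712],
       [  0.        , 482.43630303, 213.88056463],
       [  0.        ,   0.        ,   1.        ]]), 'world_from_camera': array([[ 0.99340135,  0.08995429, -0.07114756,  0.48486183],
       [-0.11381718,  0.69684487, -0.70813338, -0.55408049],
       [-0.01412082,  0.71155847,  0.70248498,  0.7930971 ],
       [ 0.        ,  0.        ,  0.        ,  1.        ]])}
```

View pics/scene0.png

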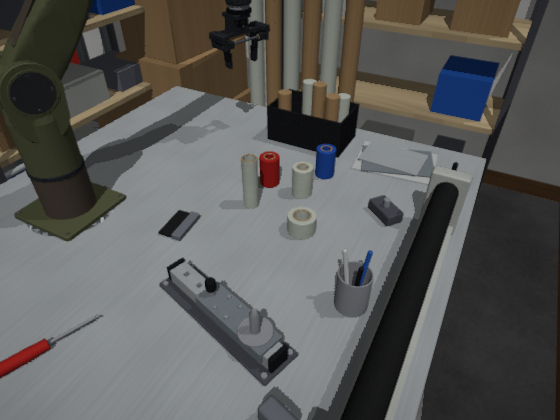

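View pics/side0.png

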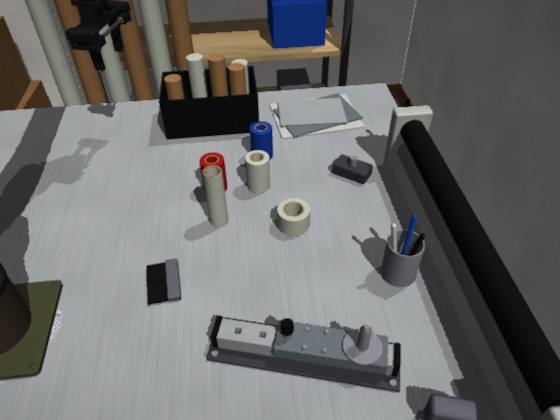

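Candidates for the roll: the cream ones at scene (302,180), (250,182) and (302,222), side (258,172), (215,196) and (293,217), plus red (270,169) and blue (326,161) which are excluded by colour. The one at (302,180) looks the middle height. The spindle is at scene (255,325) and the knob at (211,285). The open holes lie up-left of the knob. Next I measure heights and tops.

```bash
cat > h.py <<'E'
import numpy as np,cv2
from scipy.optimize import least_squares
from plant import *
def cloud(n,d):
    m=camera_model(n);K=m["camera_matrix"];T=m["world_from_camera"]
    v,u=np.mgrid[:d.shape[0],:d.shape[1]]
    p=np.stack([(u-K[0,2])/K[0,0]*d,-(v-K[1,2])/K[1,1]*d,-d,np.ones_like(d)],-1)
    return (p@T.T)[...,:3]
def circ(p,r):
    f=lambda c:np.hypot(p[:,0]-c[0],p[:,1]-c[1])-r
    return least_squares(f,p[:,:2].mean(0),loss='soft_l1',f_scale=.002)
E
python3 - <<'E'
from h import *
R={"scene":dict(mid=(285,155,320,205),tall=(238,148,263,215),short=(282,203,322,242),spin=(230,300,280,355),knob=(200,272,222,296)),
"side":dict(mid=(242,147,273,195),tall=(200,162,230,230),short=(272,195,315,238),spin=(338,320,388,365),knob=(278,315,298,340))}
for n in R:
    z=np.load(f"pics/{n}0.npz");P=cloud(n,z['d']);im=z['im'].astype(int)
    for k,(a,b,c,e) in R[n].items():
        p=P[b:e,a:c].reshape(-1,3);q=im[b:e,a:c].reshape(-1,3)
        if k in("mid","tall","short"):
            top=np.percentile(p[p[:,2]>.02][:,2],98);t=p[abs(p[:,2]-top)<.006]
            cc,r=cv2.minEnclosingCircle(t[:,:2].astype(np.float32)*1000)
            print(n,k,"top z",top.round(4),"N",len(t),"minenc",np.round(cc,1),r)
            body=p[(p[:,2]>.015)&(p[:,2]<top-.012)]
            s=circ(body,{"mid":.029,"tall":.021,"short":.037}[k]);print("   wall fit",s.x.round(4),np.abs(s.fun).mean().round(4))
        elif k=="spin":
            t=p[(p[:,2]>.075)&(p[:,2]<.103)];s=circ(t,.010);print(n,k,len(t),s.x.round(4),np.abs(s.fun).mean().round(4),"zmax",p[:,2].max())
            f=p[abs(p[:,2]-.056)<.003];cc,r=cv2.minEnclosingCircle(f[:,:2].astype(np.float32)*1000);print("  flange",cc,r,len(f))
        else:
            t=p[(p[:,2]>.068)&(p[:,2]<.090)];s=circ(t,.011);print(n,k,len(t),s.x.round(4),np.abs(s.fun).mean().round(4),"zmax",p[:,2].max())
            t=p[(p[:,2]>.088)];print('  top',t.mean(0),len(t))
a=cv2.resize(cv2.imread("pics/scene0.png")[135:245,225:350],None,fx=3.2,fy=3.2,interpolation=2)
b=cv2.resize(cv2.imread("pics/side0.png")[300:390,200:410],None,fx=3.2,fy=3.2,interpolation=2)
o=np.zeros((a.shape[0]+b.shape[0],max(a.shape[1],b.shape[1]),3),np.uint8);o[:a.shape[0],:a.shape[1]]=a;o[a.shape[0]:,:b.shape[1]]=b
o=cv2.convertScaleAbs(o,alpha=1.6)
cv2.imwrite("pics/crop1.png",o[:600])
E
```

```text
scene mid top z 0.0905 N 178 minenc [532.7 349.8] 29.90604019165039
   wall fit [0.532  0.3524] 0.0113
scene tall top z 0.1497 N 88 minenc [431.7 237.1] 21.78508758544922
   wall fit [0.4308 0.24  ] 0.0096
scene short top z 0.0513 N 334 minenc [599.8 204.5] 37.2978630065918
   wall fit [0.5995 0.2056] 0.0054
scene spin 100 [ 0.6682 -0.146 ] 0.0005 zmax 0.7254245576184802
  flange (656.096923828125, -130.5531768798828) 60.55369186401367 702
scene knob 102 [ 0.5441 -0.1075] 0.0009 zmax 0.7254245576184802
  top [ 0.55103431 -0.11620218  0.09978975] 68
side mid top z 0.0933 N 263 minenc [526.6 350.4] 30.192853927612305
   wall fit [0.5276 0.3533] 0.0127
side tall top z 0.1523 N 135 minenc [426.  238.5] 22.075307846069336
   wall fit [0.4266 0.2411] 0.0158
side short top z 0.0535 N 464 minenc [593.8 206.3] 38.734901428222656
   wall fit [0.5944 0.2063] 0.0056
side spin 112 [ 0.6646 -0.1449] 0.0006 zmax 0.7930970951442613
  flange (664.96533203125, -145.44252014160156) 49.010101318359375 1060
side knob 91 [ 0.5403 -0.1066] 0.0006 zmax 0.7930970951442613
  top [ 0.53914272 -0.11670596  0.10451148] 114
```

View pics/crop1.png

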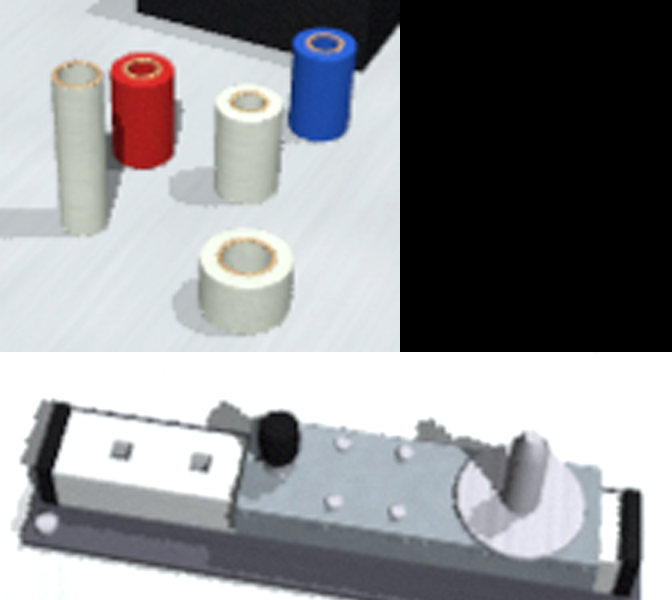

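The crop shows the middle-height plain roll (90 mm, cream) beside the blue one; the taller (150 mm) and shorter (50 mm) ones match the bystanders. The knob and spindle fits are 130 mm apart, as they should be, and the open holes lie beyond the knob. The two cameras differ by about 5 mm in x, so I'll refine from the wrist camera.

```bash
cat >> h.py <<'E'
from scipy.spatial.transform import Rotation as Ro
def go(x,y,z,jaw=None):
    """units to reach pose with tool down, jaw axis at angle jaw (deg, mod 180)"""
    s=get_state();R=Ro.from_quat(s["eef_rot"]);d=R.inv().apply(np.array([x,y,z])-s["tool_pos"])
    xa=R.apply([1,0,0]);ya=np.degrees(np.arctan2(xa[1],xa[0]))
    print("clock",round(s["clock"],2),"tcp",s["tool_pos"].round(4),"jaw",ya.round(2),"open",round(s["opening"]*88,1),"F",s["contact_force"].round(1),"q",s["q"].round(2))
    print(" shift units",(d/.8).round(4),"mm",(d*1000).round(1))
    if jaw is not None:
        dj=(jaw-ya+90)%180-90;a=np.radians(ya+dj)
        Rt=Ro.from_matrix(np.array([[np.cos(a),np.sin(a),0],[np.sin(a),-np.cos(a),0],[0,0,-1]]).T)
        w=(R.inv()*Rt).as_rotvec();print(" turn units",(w/np.pi).round(4),"deg",np.degrees(w).round(2))
E
python3 - <<'E'
from h import *
for n in("scene","side"):
    z=np.load(f"pics/{n}0.npz");P=cloud(n,z['d']);im=z['im'].astype(int)
    for c,i in(("red",0),("blue",2)):
        m=(im[...,i]>1.8*im[...,1]+20)&(im[...,i]>1.8*im[...,2-i])&(P[...,2]>.08)&(P[...,2]<.12)&(P[...,0]<.8)
        print(n,c,m.sum(),P[m].mean(0).round(3))
go(.53,.35,.24,72.8)
E
```

```text
scene red 142 [0.43  0.347 0.087]
scene blue 77 [0.555 0.465 0.087]
side red 201 [0.422 0.355 0.089]
side blue 206 [0.564 0.435 0.089]
clock 0.1 tcp [0.194  0.5935 0.238 ] jaw 71.91 open 87.9 F [-0.2 -1.2  0.1] q [-1.22  0.69 -0.19  1.57  0.16  0.9  -0.22]
 shift units [-0.159   0.4938 -0.0022] mm [-127.2  395.    -1.7]
 turn units [ 0.      0.0005 -0.0049] deg [ 0.01  0.09 -0.89]
```

apply_moves(series=[{"x": -0.02,"y": 0.062},{"x": -0.02,"y": 0.062},{"x": -0.02,"y": 0.062},{"x": -0.02,"y": 0.062},{"x": -0.02,"y": 0.062},{"x": -0.02,"y": 0.062},{"x": -0.02,"y": 0.062},{"x": -0.02,"y": 0.062}])

```text
schema error: expected keys x, y, z, wx, wy, wz, fingers
```

apply_moves(series=[{"wz": -0.05},{"wz": -0.05},{"wz": -0.05},{"wz": -0.05},{"wz": -0.05},{"wz": -0.05},{}])

```text
schema error: expected keys x, y, z, wx, wy, wz, fingers
```

```bash
cat >> h.py <<'E'
def wrist(tag):
    m=camera_model("wrist");im,d=snapshot("wrist");cv2.imwrite(f"pics/{tag}.png",im[:,:,::-1])
    np.savez(f"pics/{tag}.npz",im=im,d=d,K=m["camera_matrix"],T=m["world_from_camera"]);return m,im,d
def fray(K,T,u,v):
    u=np.asarray(u,float);v=np.asarray(v,float)
    a=(u-K[0,2])/K[0,0];b=(v-K[1,2])/K[1,1];th=np.hypot(a,b);s=np.where(th>1e-9,np.sin(th)/np.maximum(th,1e-9),1)
    return np.stack([a*s,-b*s,-np.cos(th)],-1)@T[:3,:3].T,T[:3,3]
def onplane(K,T,u,v,z):
    r,o=fray(K,T,u,v);return (o+r*((z-o[2])/r[...,2])[...,None])
def fcloud(K,T,d):
    v,u=np.mgrid[:d.shape[0],:d.shape[1]];r,o=fray(K,T,u,v)
    f=r@T[:3,:3][:,2]*-1
    return o+r*(d/f)[...,None]
E
python3 - <<'E'
from h import *
go(.53,.35,.24,126)
m,im,d=wrist("w1");print(m["camera_matrix"],m["world_from_camera"].round(3))
P=fcloud(m["camera_matrix"],m["world_from_camera"],d)
t=(abs(P[...,2]-.09)<.008)&(np.hypot(P[...,0]-.53,P[...,1]-.35)<.06)&(d>0)
print(t.sum(),P[t].mean(0)); cc,r=cv2.minEnclosingCircle(P[t][:,:2].astype(np.float32)*1000);print(cc,r)
E
```

```text
clock 0.1 tcp [0.194  0.5935 0.238 ] jaw 71.91 open 87.9 F [-0.2 -1.2  0.1] q [-1.22  0.69 -0.19  1.57  0.16  0.9  -0.22]
 shift units [-0.159   0.4938 -0.0022] mm [-127.2  395.    -1.7]
 turn units [-2.000e-04  5.000e-04 -3.005e-01] deg [-4.000e-02  9.000e-02 -5.409e+01]
[[325.1922621    0.         281.91389954]
 [  0.         325.1922621  213.56442653]
 [  0.           0.           1.        ]] [[ 0.311 -0.911 -0.271  0.124]
 [ 0.95   0.298  0.091  0.618]
 [-0.002 -0.286  0.958  0.384]
 [ 0.     0.     0.     1.   ]]
0 [nan nan nan]
(0.0, 0.0) 0.0<stdin>:6: RuntimeWarning: Mean of empty slice.
  ret = um.true_divide(
```

View pics/w1.png

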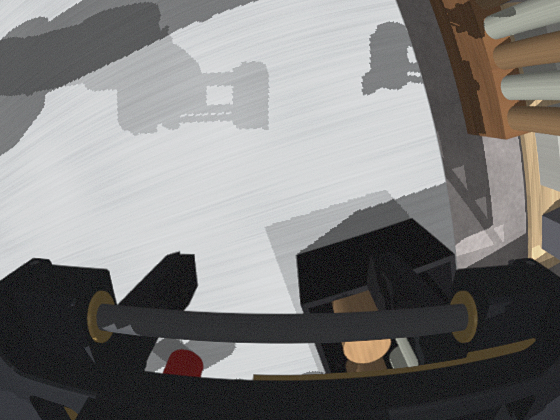

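The move was refused because every row needs all keys, so the arm hasn't moved. This picture shows the box of rolls (at about (370,300)) on the way, so I check heights along the path first.

Run:
```python
from h import *
for n in("scene","side"):
    z=np.load(f"pics/{n}0.npz");P=cloud(n,z['d']);P=P[z['d']>0]
    P=P[(P[:,2]>.03)&(P[:,2]<.5)]
    for x in np.arange(.15,.66,.05):
        r=[]
        for y in np.arange(.25,.85,.05):
            p=P[(abs(P[:,0]-x)<.025)&(abs(P[:,1]-y)<.025)];r.append(int(p[:,2].max()*1000) if len(p)>3 else 0)
        print(n,round(x,2),r)
```

```text
scene 0.15 [0, 0, 0, 0, 0, 345, 398, 408, 0, 0, 0, 0]
scene 0.2 [0, 0, 0, 0, 0, 345, 428, 407, 344, 343, 0, 0]
scene 0.25 [0, 0, 0, 0, 0, 0, 428, 427, 344, 344, 0, 0]
scene 0.3 [0, 0, 0, 0, 0, 0, 0, 156, 158, 0, 119, 0]
scene 0.35 [0, 0, 0, 0, 0, 0, 83, 158, 158, 0, 120, 0]
scene 0.4 [150, 0, 92, 89, 0, 0, 93, 120, 182, 184, 0, 0]
scene 0.45 [151, 69, 90, 90, 0, 0, 111, 207, 208, 0, 0, 0]
scene 0.5 [0, 89, 91, 0, 0, 0, 92, 204, 206, 158, 116, 0]
scene 0.55 [0, 89, 91, 88, 91, 91, 119, 182, 157, 157, 120, 0]
scene 0.6 [52, 0, 0, 0, 88, 88, 0, 0, 0, 0, 0, 0]
scene 0.65 [0, 0, 0, 0, 0, 0, 0, 0, 0, 0, 0, 0]
side 0.15 [0, 0, 0, 0, 0, 347, 393, 0, 0, 0, 0, 0]
side 0.2 [0, 0, 0, 0, 0, 348, 394, 384, 347, 347, 0, 0]
side 0.25 [0, 0, 0, 0, 0, 0, 0, 346, 347, 347, 0, 0]
side 0.3 [0, 0, 0, 0, 0, 0, 0, 161, 160, 123, 123, 0]
side 0.35 [0, 0, 0, 0, 0, 0, 0, 162, 177, 184, 122, 0]
side 0.4 [154, 0, 94, 93, 0, 0, 0, 123, 185, 186, 122, 0]
side 0.45 [153, 0, 94, 92, 0, 0, 0, 211, 212, 0, 121, 0]
side 0.5 [0, 93, 94, 91, 92, 93, 125, 186, 186, 160, 120, 0]
side 0.55 [52, 92, 95, 91, 94, 94, 0, 123, 149, 160, 122, 0]
side 0.6 [53, 0, 0, 0, 0, 0, 0, 0, 0, 0, 0, 0]
side 0.65 [0, 0, 0, 0, 0, 0, 0, 0, 0, 0, 0, 0]
```

apply_moves(series=[{"x": -0.03,"y": 0.05,"z": -0.01,"wx": 0,"wy": 0,"wz": 0,"fingers": 1},{"x": -0.03,"y": 0.06,"z": -0.01,"wx": 0,"wy": 0,"wz": 0,"fingers": 1},{"x": -0.02,"y": 0.065,"z": 0,"wx": 0,"wy": 0,"wz": 0,"fingers": 1},{"x": -0.02,"y": 0.065,"z": 0,"wx": 0,"wy": 0,"wz": 0,"fingers": 1},{"x": -0.02,"y": 0.065,"z": 0,"wx": 0,"wy": 0,"wz": 0,"fingers": 1},{"x": -0.02,"y": 0.065,"z": 0,"wx": 0,"wy": 0,"wz": 0,"fingers": 1},{"x": -0.02,"y": 0.065,"z": 0,"wx": 0,"wy": 0,"wz": 0,"fingers": 1},{"x": 0,"y": 0.06,"z": 0,"wx": 0,"wy": 0,"wz": 0,"fingers": 1}])

```text
clock: 1.15
tool_pos: [0.5358, 0.3452, 0.2515]
eef_rot: [0.806, 0.591, -0.003, -0.001]
contact_force: [0.6, 1.1, 0.5]
opening: 1.003
```

apply_moves(series=[{"x": 0,"y": 0,"z": 0,"wx": 0,"wy": 0,"wz": -0.05,"fingers": 1},{"x": 0,"y": 0,"z": 0,"wx": 0,"wy": 0,"wz": -0.05,"fingers": 1},{"x": 0,"y": 0,"z": 0,"wx": 0,"wy": 0,"wz": -0.05,"fingers": 1},{"x": 0,"y": 0,"z": 0,"wx": 0,"wy": 0,"wz": -0.05,"fingers": 1},{"x": 0,"y": 0,"z": 0,"wx": 0,"wy": 0,"wz": -0.05,"fingers": 1},{"x": 0,"y": 0,"z": 0,"wx": 0,"wy": 0,"wz": -0.05,"fingers": 1},{"x": 0,"y": 0,"z": 0,"wx": 0,"wy": 0,"wz": 0,"fingers": 1}])

```text
clock: 2.02
tool_pos: [0.5404, 0.3384, 0.2478]
eef_rot: [0.442, 0.897, -0.005, -0.001]
contact_force: [0.3, -0.1, -0.2]
opening: 1.004
```

Run:
```python
from h import *
go(.53,.35,.15,126)
m,im,d=wrist("w2")
P=fcloud(m["camera_matrix"],m["world_from_camera"],d);np.set_printoptions(precision=4,suppress=True)
print(np.isfinite(d).mean(),(d>0).mean(),m["world_from_camera"][:3,3])
t=(abs(P[...,2]-.09)<.008)&(np.hypot(P[...,0]-.53,P[...,1]-.35)<.06)&(d>0)
if t.sum():
    print(t.sum(),P[t].mean(0)); cc,r=cv2.minEnclosingCircle(P[t][:,:2].astype(np.float32)*1000);print(cc,r)
```

```text
clock 2.02 tcp [0.5404 0.3384 0.2478] jaw 127.56 open 88.4 F [ 0.3 -0.1 -0.2] q [-0.37  0.74 -0.5   1.49  0.39  1.03  1.26]
 shift units [ 0.0197 -0.0002  0.1223] mm [15.7 -0.1 97.8]
 turn units [-0.0035  0.0007  0.0086] deg [-0.63  0.13  1.56]
1.0 0.9930867346938775 [0.4834 0.2965 0.3949]
2234 [0.5272 0.3517 0.0899]
(527.752197265625, 352.4510803222656) 29.050811767578125
```

View pics/w2.png

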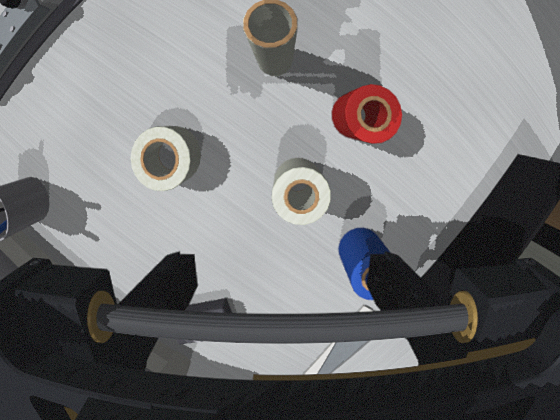

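The wrist view shows the target roll's top ring at (302,196), the red at (372,115), the blue at (362,265) near the right finger, the short at (160,158) and the tall at (270,25). The measured top radius of 29.05 mm and height of 0.090 both match the given sizes.

Run:
```python
from h import *
z=np.load("pics/w2.npz");P=fcloud(z['K'],z['T'],z['d']);im=z['im'].astype(int)
c0=np.array([.5277,.3525])
for c,i in(("red",0),("blue",2)):
    m=(im[...,i]>1.8*im[...,1]+20)&(im[...,i]>1.8*im[...,2-i])&(P[...,2]>.01)&(P[...,2]<.12)
    p=P[m];s=circ(p[p[:,2]<.08],.029).x;v=s-c0;print(c,m.sum(),s,np.hypot(*v),np.degrees(np.arctan2(v[1],v[0])),"top",p[p[:,2]>.084].mean(0))
go(.5277,.3525,.046,126)
```

```text
red 2546 [0.43788798 0.36242754] 0.09035903099757048 173.6923080367213 top [0.42297865 0.35631395 0.08995612]
blue 201 [0.54754133 0.47327388] 0.12239284248897574 80.6705027208754 top [0.56591193 0.46509596 0.08987547]
clock 2.08 tcp [0.5404 0.3385 0.2479] jaw 127.49 open 88.0 F [-0.6 -0.2  0.1] q [-0.37  0.74 -0.5   1.49  0.39  1.03  1.26]
 shift units [0.0242 0.0009 0.2523] mm [ 19.3   0.7 201.9]
 turn units [-0.0035  0.0008  0.0083] deg [-0.62  0.14  1.49]
```

apply_moves(series=[{"x": 0.024,"y": 0.001,"z": 0.05,"wx": -0.0035,"wy": 0.001,"wz": 0.008,"fingers": 1},{"x": 0,"y": 0,"z": 0.05,"wx": 0,"wy": 0,"wz": 0,"fingers": 1},{"x": 0,"y": 0,"z": 0,"wx": 0,"wy": 0,"wz": 0,"fingers": 1}])

```text
clock: 2.45
tool_pos: [0.5297, 0.3545, 0.1669]
eef_rot: [0.458, 0.889, 0.001, 0.001]
contact_force: [-0.6, -0.3, 0.2]
opening: 1.001
```

```bash
python3 -c "
from h import *
go(.5277,.3525,.046,126)"
```

```text
clock 2.45 tcp [0.5297 0.3545 0.1669] jaw 125.47 open 88.1 F [-0.6 -0.3  0.2] q [-0.42  0.82 -0.45  1.59  0.44  0.84  1.14]
 shift units [-0.0006 -0.004   0.1511] mm [ -0.5  -3.2 120.8]
 turn units [ 0.0009 -0.     -0.0029] deg [ 0.15 -0.01 -0.53]
```

apply_moves(series=[{"x": 0,"y": -0.004,"z": 0.04,"wx": 0,"wy": 0,"wz": -0.003,"fingers": 1},{"x": 0,"y": 0,"z": 0.04,"wx": 0,"wy": 0,"wz": 0,"fingers": 1},{"x": 0,"y": 0,"z": 0.04,"wx": 0,"wy": 0,"wz": 0,"fingers": 1},{"x": 0,"y": 0,"z": 0.03,"wx": 0,"wy": 0,"wz": 0,"fingers": 1},{"x": 0,"y": 0,"z": 0,"wx": 0,"wy": 0,"wz": 0,"fingers": 1}])

```text
clock: 3.08
tool_pos: [0.5338, 0.3578, 0.053]
eef_rot: [0.458, 0.889, 0.008, 0.004]
contact_force: [0.6, -0.8, 0.2]
opening: 1.0
```

```bash
python3 -c "
from h import *
go(.5277,.3525,.046,126)"
```

```text
clock 3.08 tcp [0.5338 0.3578 0.053 ] jaw 125.44 open 88.0 F [ 0.6 -0.8  0.2] q [-0.47  0.97 -0.37  1.64  0.54  0.61  1.06]
 shift units [-0.0009 -0.0102  0.0086] mm [-0.7 -8.2  6.9]
 turn units [ 0.0056  0.0001 -0.0031] deg [ 1.01  0.02 -0.56]
```

apply_moves(series=[{"x": -0.001,"y": -0.01,"z": 0.008,"wx": 0.0055,"wy": 0,"wz": -0.003,"fingers": 1},{"x": 0,"y": 0,"z": 0,"wx": 0,"wy": 0,"wz": 0,"fingers": 1}])

```text
clock: 3.32
tool_pos: [0.5293, 0.3535, 0.0494]
eef_rot: [0.455, 0.891, 0.002, 0.001]
contact_force: [0.1, 0.1, -0.3]
opening: 1.0
```

```bash
python3 -c "
from h import *
go(.5277,.3525,.046,126)"
```

```text
clock 3.33 tcp [0.5293 0.3535 0.0494] jaw 125.93 open 88.0 F [ 0.1  0.1 -0.3] q [-0.46  0.97 -0.37  1.65  0.54  0.62  1.07]
 shift units [ 0.0001 -0.0024  0.0042] mm [ 0.1 -1.9  3.4]
 turn units [ 0.0013  0.0001 -0.0004] deg [ 0.24  0.02 -0.07]
```

Good. Now I fine-correct and close.

apply_moves(series=[{"x": 0,"y": -0.002,"z": 0.003,"wx": 0.001,"wy": 0,"wz": 0,"fingers": 1},{"x": 0,"y": 0,"z": 0,"wx": 0,"wy": 0,"wz": 0,"fingers": 0.2},{"x": 0,"y": 0,"z": 0,"wx": 0,"wy": 0,"wz": 0,"fingers": 0.2},{"x": 0,"y": 0,"z": 0,"wx": 0,"wy": 0,"wz": 0,"fingers": 0.2},{"x": 0,"y": 0,"z": 0,"wx": 0,"wy": 0,"wz": 0,"fingers": 0.2},{"x": 0,"y": 0,"z": 0,"wx": 0,"wy": 0,"wz": 0,"fingers": 0.2}], force=25)

```text
clock: 4.08
tool_pos: [0.529, 0.3532, 0.0488]
eef_rot: [0.455, 0.891, 0.002, 0.001]
contact_force: [-0.3, -0.7, -0.2]
opening: 0.659
```

```bash
python3 -c "
from h import *
go(.5277,.3525,.19,126)"
```

```text
clock 4.08 tcp [0.529  0.3532 0.0488] jaw 125.88 open 58.0 F [-0.3 -0.7 -0.2] q [-0.46  0.97 -0.37  1.65  0.54  0.62  1.07]
 shift units [ 0.0002 -0.0012 -0.1765] mm [   0.2   -0.9 -141.2]
 turn units [ 0.0013  0.0001 -0.0007] deg [ 0.23  0.01 -0.12]
```

apply_moves(series=[{"x": 0,"y": 0,"z": -0.03,"wx": 0,"wy": 0,"wz": 0,"fingers": 0.2},{"x": 0,"y": 0,"z": -0.05,"wx": 0,"wy": 0,"wz": 0,"fingers": 0.2},{"x": 0,"y": 0,"z": -0.06,"wx": 0,"wy": 0,"wz": 0,"fingers": 0.2},{"x": 0,"y": 0,"z": -0.06,"wx": 0,"wy": 0,"wz": 0,"fingers": 0.2},{"x": 0,"y": 0,"z": 0,"wx": 0,"wy": 0,"wz": 0,"fingers": 0.2}])

```text
clock: 4.7
tool_pos: [0.527, 0.352, 0.2107]
eef_rot: [0.455, 0.891, -0.001, -0.0]
contact_force: [0.1, 0.3, -2.4]
opening: 0.658
```

Run:
```python
from h import *
go(.63,.0,.22,126);go(.666,-.1455,.20,72.8)
z=np.load("pics/side0.npz");P=cloud("side",z['d'])[205:290,380:425].reshape(-1,3);P=P[(P[:,2]>.03)&(P[:,2]<.4)];print(P.min(0),P.max(0),np.median(P,0))
```

```text
clock 4.7 tcp [0.527  0.352  0.2107] jaw 125.93 open 57.9 F [ 0.1  0.3 -2.4] q [-0.4   0.77 -0.48  1.56  0.41  0.93  1.17]
 shift units [-0.4318 -0.1539 -0.0112] mm [-345.4 -123.1   -9. ]
 turn units [-0.0008  0.0001 -0.0004] deg [-0.14  0.01 -0.07]
clock 4.7 tcp [0.527  0.352  0.2107] jaw 125.93 open 57.9 F [ 0.1  0.3 -2.4] q [-0.4   0.77 -0.48  1.56  0.41  0.93  1.17]
 shift units [-0.6055 -0.2242  0.014 ] mm [-484.4 -179.3   11.2]
 turn units [-0.0007  0.0004  0.2952] deg [-0.12  0.07 53.13]
[0.75410819 0.00264801 0.03005757] [0.8887455  0.20461636 0.14780698] [0.79635449 0.03956679 0.07299966]
```

apply_moves(series=[{"x": -0.04,"y": -0.015,"z": -0.005,"wx": 0,"wy": 0,"wz": 0,"fingers": 0.2},{"x": -0.065,"y": -0.024,"z": -0.005,"wx": 0,"wy": 0,"wz": 0,"fingers": 0.2},{"x": -0.065,"y": -0.024,"z": 0,"wx": 0,"wy": 0,"wz": 0,"fingers": 0.2},{"x": -0.065,"y": -0.024,"z": 0,"wx": 0,"wy": 0,"wz": 0,"fingers": 0.2},{"x": -0.065,"y": -0.024,"z": 0,"wx": 0,"wy": 0,"wz": 0,"fingers": 0.2},{"x": -0.065,"y": -0.024,"z": 0,"wx": 0,"wy": 0,"wz": 0,"fingers": 0.2},{"x": -0.04,"y": -0.015,"z": 0,"wx": 0,"wy": 0,"wz": 0,"fingers": 0.2},{"x": 0,"y": 0,"z": 0,"wx": 0,"wy": 0,"wz": 0,"fingers": 0.2}])

```text
clock: 5.7
tool_pos: [0.6158, 0.0061, 0.2052]
eef_rot: [0.453, 0.891, -0.009, -0.009]
contact_force: [-0.2, 0.6, -1.4]
opening: 0.657
```

apply_moves(series=[{"x": 0,"y": 0,"z": 0,"wx": 0,"wy": 0,"wz": 0.04,"fingers": 0.2},{"x": 0,"y": 0,"z": 0,"wx": 0,"wy": 0,"wz": 0.055,"fingers": 0.2},{"x": 0,"y": 0,"z": 0,"wx": 0,"wy": 0,"wz": 0.055,"fingers": 0.2},{"x": 0,"y": 0,"z": 0,"wx": 0,"wy": 0,"wz": 0.055,"fingers": 0.2},{"x": 0,"y": 0,"z": 0,"wx": 0,"wy": 0,"wz": 0.055,"fingers": 0.2},{"x": 0,"y": 0,"z": 0,"wx": 0,"wy": 0,"wz": 0.03,"fingers": 0.2},{"x": 0,"y": 0,"z": 0,"wx": 0,"wy": 0,"wz": 0,"fingers": 0.2}])

```text
clock: 6.58
tool_pos: [0.6071, 0.0178, 0.1961]
eef_rot: [0.804, 0.595, -0.017, -0.012]
contact_force: [0.2, -0.5, -1.7]
opening: 0.661
```

Run:
```python
from h import *
go(.666,-.1455,.20,72.8)
m,im,d=wrist("w3")
P=fcloud(m["camera_matrix"],m["world_from_camera"],d)
t=(np.hypot(P[...,0]-.666,P[...,1]+.1455)<.05)&(d>0)
k=t&(P[...,2]>.075)&(P[...,2]<.12);print("spin px",k.sum())
if k.sum()>20: print(circ(P[k],.010).x)
k=(np.hypot(P[...,0]-.542,P[...,1]+.107)<.03)&(P[...,2]>.086)&(P[...,2]<.098);print("knob top",k.sum())
if k.sum()>20: c,r=cv2.minEnclosingCircle(P[k][:,:2].astype(np.float32)*1000);print(c,r,P[k].mean(0))
```

```text
clock 6.58 tcp [0.6071 0.0178 0.1961] jaw 73.02 open 58.1 F [ 0.2 -0.5 -1.7] q [ 0.04  0.74 -0.26  1.62  0.23  0.86  0.96]
 shift units [-0.1738  0.1298 -0.0075] mm [-139.   103.8   -6. ]
 turn units [-0.0125  0.0045  0.0012] deg [-2.26  0.82  0.21]
spin px 0
knob top 432
(540.9918823242188, -105.5477066040039) 11.129941940307617 [ 0.54107714 -0.1037542   0.09146849]
```

View pics/w3.png

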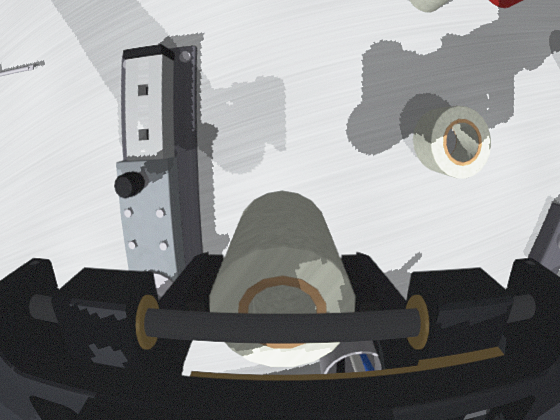

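The view shows the knob at (129,184), the open holes at (144,134) and (144,90), and the held roll between the fingers with its top ring near (283,300). I now measure the rail direction and the roll's offset in the tool.

Run:
```python
from h import *
np.set_printoptions(precision=4,suppress=True)
z=np.load("pics/w3.npz");K,T=z['K'],z['T'];P=fcloud(K,T,z['d']);im=z['im'];g=im.mean(-1)
H=[]
for(u,v)in((144,90),(144,134)):
    w=g[v-12:v+13,u-12:u+13];m=w<0.5*np.median(w);ys,xs=np.nonzero(m);h=onplane(K,T,u-12+xs.mean(),v-12+ys.mean(),.042);H.append(h);print("hole",m.sum(),h)
kn=np.array([.5410,-.1055]);print("hole spacing",np.hypot(*(H[0]-H[1])[:2]),"knob-h2",np.hypot(*(H[1][:2]-kn)))
d=H[0][:2]-kn;d/=np.hypot(*d);print("dir",np.degrees(np.arctan2(d[1],d[0])),"spindle",kn-.13*d)
m=(abs(P[...,2]-.052)<.003)&(P[...,0]<.66)&(P[...,1]<-.04);r=cv2.minAreaRect(P[m][:,:2].astype(np.float32)*1000);print("section rect",m.sum(),r)
m=(abs(P[...,2]-.042)<.003)&(P[...,0]<.56)&(P[...,1]<-.04)&(P[...,1]>-.14);r=cv2.minAreaRect(P[m][:,:2].astype(np.float32)*1000);print("rail rect",m.sum(),r)
s=get_state();R=Ro.from_quat(s["eef_rot"])
Q=(P-s["tool_pos"])@R.as_matrix()
b=(abs(Q[...,0])<.027)&(abs(Q[...,1])<.035)&(Q[...,2]<.03)&(Q[...,2]>-.06)&(g>60)
q=Q[b];f=circ(q[q[:,2]>-.036],.029);print("roll in tool",b.sum(),f.x,np.abs(f.fun).mean(),"top z",np.percentile(q[:,2],2))
```

```text
hole 94 [ 0.4561 -0.0801  0.042 ]
hole 100 [ 0.4991 -0.093   0.042 ]
hole spacing 0.044941449391361334 knob-h2 0.043691823082776665
dir 163.3579674687552 spindle [ 0.6656 -0.1427]
section rect 5119 ((536.5193481445312, -104.34986114501953), (58.67074203491211, 254.22369384765625), 72.98399353027344)
rail rect 3768 ((484.7743225097656, -89.7802734375), (55.45093536376953, 142.3468475341797), 76.55866241455078)
roll in tool 14398 [ 0.0013 -0.0025] 0.004663654829237165 top z -0.042537867852145236
```

```bash
python3 -c "
from h import *
go(.6668,-.1437,.19,73.1)"
```

```text
clock 6.62 tcp [0.607  0.0179 0.1961] jaw 73.07 open 58.1 F [ 0.1  1.1 -1.7] q [ 0.04  0.74 -0.26  1.62  0.23  0.86  0.96]
 shift units [-0.1714  0.1306  0.0048] mm [-137.1  104.5    3.8]
 turn units [-0.0127  0.0044 -0.0003] deg [-2.28  0.79 -0.05]
```

apply_moves(series=[{"x": -0.045,"y": 0.033,"z": -0.005,"wx": -0.0125,"wy": 0.0045,"wz": 0,"fingers": 0.2},{"x": -0.045,"y": 0.033,"z": -0.003,"wx": 0,"wy": 0,"wz": 0,"fingers": 0.2},{"x": -0.04,"y": 0.03,"z": 0,"wx": 0,"wy": 0,"wz": 0,"fingers": 0.2},{"x": -0.03,"y": 0.025,"z": 0,"wx": 0,"wy": 0,"wz": 0,"fingers": 0.2},{"x": 0,"y": 0,"z": 0,"wx": 0,"wy": 0,"wz": 0,"fingers": 0.2}])

```text
clock: 7.25
tool_pos: [0.6631, -0.1316, 0.1986]
eef_rot: [0.799, 0.602, -0.0, -0.003]
contact_force: [-0.1, -0.1, -2.2]
opening: 0.656
```

```bash
python3 -c "
from h import *
go(.6668,-.1437,.18,73.1)"
```

```text
clock 7.25 tcp [ 0.6631 -0.1316  0.1986] jaw 73.97 open 57.7 F [-0.1 -0.1 -2.2] q [ 0.27  0.81 -0.28  1.43  0.25  0.94  1.22]
 shift units [-0.0133  0.0087  0.0232] mm [-10.7   6.9  18.6]
 turn units [-0.0016 -0.0009  0.0049] deg [-0.29 -0.16  0.88]
```

apply_moves(series=[{"x": -0.013,"y": 0.009,"z": 0.01,"wx": -0.002,"wy": -0.001,"wz": 0.005,"fingers": 0.2},{"x": -0.001,"y": 0,"z": 0.005,"wx": 0,"wy": 0,"wz": 0,"fingers": 0.2},{"x": 0,"y": 0,"z": 0,"wx": 0,"wy": 0,"wz": 0,"fingers": 0.2}])

```text
clock: 7.62
tool_pos: [0.666, -0.1408, 0.1846]
eef_rot: [0.802, 0.597, 0.0, -0.001]
contact_force: [0.8, 0.4, -1.6]
opening: 0.666
```

Run:
```python
from h import *
go(.6668,-.1437,.175,73.1)
np.set_printoptions(precision=4,suppress=True)
o=[]
for n in("scene","side"):
    im,d=snapshot(n);m=camera_model(n);K,T=m["camera_matrix"],m["world_from_camera"]
    P=cloud(n,d);g=im.mean(-1)
    t=np.hypot(P[...,0]-.666,P[...,1]+.1455)<.045
    k=t&(P[...,2]>.14)&(P[...,2]<.165)&(g>70);f=circ(P[k],.029);print(n,"roll",k.sum(),f.x,np.abs(f.fun).mean())
    k=t&(P[...,2]>.075)&(P[...,2]<.103);f=circ(P[k],.010);print(n,"spin",k.sum(),f.x,np.abs(f.fun).mean())
    z=.12;c=np.linalg.inv(T)@[.666,-.145,.12,1];u=int(K[0,2]+K[0,0]*c[0]/-c[2]);v=int(K[1,2]-K[1,1]*c[1]/-c[2])
    cr=im[max(0,v-75):v+75,max(0,u-65):u+65,::-1];o.append(cv2.resize(cr,(390,450)))
cv2.imwrite("pics/al.png",cv2.convertScaleAbs(np.hstack(o),alpha=1.5))
```

```text
clock 7.62 tcp [ 0.666  -0.1408  0.1846] jaw 73.35 open 58.6 F [ 0.8  0.4 -1.6] q [ 0.28  0.83 -0.28  1.43  0.25  0.92  1.21]
 shift units [-0.0032  0.002   0.012 ] mm [-2.6  1.6  9.6]
 turn units [-0.0007 -0.0006  0.0014] deg [-0.12 -0.12  0.26]
scene roll 294 [ 0.667  -0.1405] 0.0004896184141686156
scene spin 100 [ 0.6684 -0.1461] 0.0004552254933828388
side roll 216 [ 0.6637 -0.1398] 0.0004946992406250685
side spin 110 [ 0.6645 -0.145 ] 0.00045846176861645603
```

View pics/al.png

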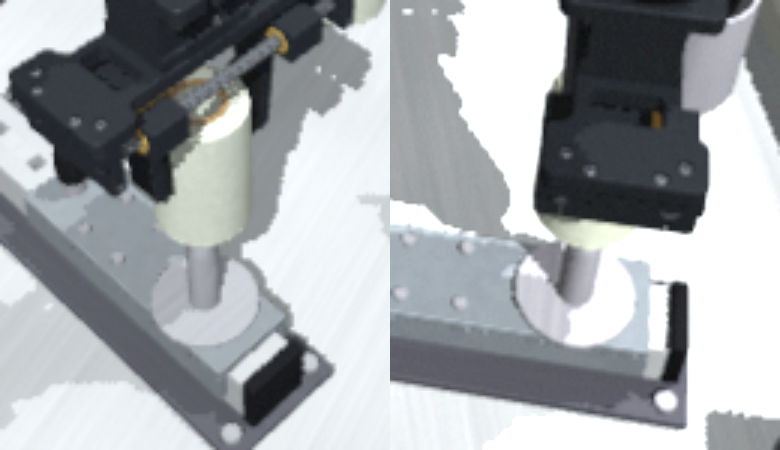

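The picture shows the roll above the spindle. Both cameras agree on the remaining relative offset: (+1.1, −5.4) mm. I correct it and descend.

```bash
python3 -c "
from h import *
go(.6671,-.1462,.175,73.1)"
```

```text
clock 7.72 tcp [ 0.6663 -0.1412  0.1851] jaw 73.33 open 58.0 F [ 0.5 -0.1 -1.8] q [ 0.28  0.83 -0.28  1.43  0.25  0.92  1.21]
 shift units [-0.0057  0.0028  0.0126] mm [-4.6  2.2 10.1]
 turn units [-0.0004 -0.0005  0.0013] deg [-0.06 -0.1   0.23]
```

apply_moves(series=[{"x": -0.006,"y": 0.003,"z": 0,"wx": -0.001,"wy": -0.001,"wz": 0.0015,"fingers": 0.2},{"x": 0,"y": 0,"z": 0,"wx": 0,"wy": 0,"wz": 0,"fingers": 0.2}])

```text
clock: 7.98
tool_pos: [0.6675, -0.1462, 0.1856]
eef_rot: [0.803, 0.596, 0.0, 0.002]
contact_force: [-0.2, 1.2, -2.4]
opening: 0.66
```

```bash
python3 -c "
from h import *
go(.6671,-.1462,.15,73.1)"
```

```text
clock 7.97 tcp [ 0.6675 -0.1462  0.1856] jaw 73.11 open 58.0 F [-0.2  1.2 -2.4] q [ 0.28  0.83 -0.27  1.42  0.26  0.92  1.22]
 shift units [-0.0001 -0.0006  0.0445] mm [-0.1 -0.5 35.6]
 turn units [0.0009 0.0005 0.    ] deg [0.17 0.09 0.01]
```

apply_moves(series=[{"x": 0,"y": 0,"z": 0.012,"wx": 0.001,"wy": 0,"wz": 0,"fingers": 0.2},{"x": 0,"y": 0,"z": 0.012,"wx": 0,"wy": 0,"wz": 0,"fingers": 0.2},{"x": 0,"y": 0,"z": 0.012,"wx": 0,"wy": 0,"wz": 0,"fingers": 0.2},{"x": 0,"y": 0,"z": 0,"wx": 0,"wy": 0,"wz": 0,"fingers": 0.2}])

```text
clock: 8.48
tool_pos: [0.6671, -0.1459, 0.1542]
eef_rot: [0.803, 0.596, -0.001, -0.0]
contact_force: [-0.4, 0.3, -1.7]
opening: 0.66
```

```bash
python3 -c "
from h import *
go(.6671,-.1462,.107,73.1)"
```

```text
clock 8.47 tcp [ 0.6671 -0.1459  0.1542] jaw 73.13 open 58.1 F [-0.4  0.3 -1.7] q [ 0.28  0.87 -0.27  1.44  0.27  0.87  1.21]
 shift units [-0.0003  0.0003  0.059 ] mm [-0.2  0.2 47.2]
 turn units [-0.0005  0.0005  0.0001] deg [-0.1   0.08  0.03]
```

No contact and well centred; I continue down.

apply_moves(series=[{"x": 0,"y": 0,"z": 0.015,"wx": 0,"wy": 0,"wz": 0,"fingers": 0.2},{"x": 0,"y": 0,"z": 0.015,"wx": 0,"wy": 0,"wz": 0,"fingers": 0.2},{"x": 0,"y": 0,"z": 0.015,"wx": 0,"wy": 0,"wz": 0,"fingers": 0.2},{"x": 0,"y": 0,"z": 0.008,"wx": 0,"wy": 0,"wz": 0,"fingers": 0.2},{"x": 0,"y": 0,"z": 0,"wx": 0,"wy": 0,"wz": 0,"fingers": 0.2}])

```text
clock: 9.1
tool_pos: [0.6669, -0.1458, 0.1082]
eef_rot: [0.803, 0.596, -0.001, -0.001]
contact_force: [-0.2, 0.2, -1.6]
opening: 0.661
```

```bash
python3 -c "
from h import *
go(.6671,-.1462,.105,73.1)"
```

```text
clock 9.1 tcp [ 0.6669 -0.1458  0.1082] jaw 73.13 open 58.1 F [-0.2  0.2 -1.6] q [ 0.27  0.93 -0.25  1.47  0.29  0.78  1.19]
 shift units [-0.0004  0.0004  0.004 ] mm [-0.3  0.3  3.2]
 turn units [-0.0007  0.0004  0.0002] deg [-0.13  0.08  0.03]
```

apply_moves(series=[{"x": 0,"y": 0,"z": 0.003,"wx": 0,"wy": 0,"wz": 0,"fingers": 0.2},{"x": 0,"y": 0,"z": 0.003,"wx": 0,"wy": 0,"wz": 0,"fingers": 0.2},{"x": 0,"y": 0,"z": 0.002,"wx": 0,"wy": 0,"wz": 0,"fingers": 0.2}])

```text
clock: 9.48
tool_pos: [0.6682, -0.1462, 0.1048]
eef_rot: [0.803, 0.596, -0.0, 0.001]
contact_force: [-3.2, 0.0, 7.6]
opening: 0.663
```

Contact at z = 0.1048 against the expected 0.105, so it is seated. I release gently and lift.

apply_moves(series=[{"x": 0,"y": 0,"z": 0,"wx": 0,"wy": 0,"wz": 0,"fingers": 0.5},{"x": 0,"y": 0,"z": 0,"wx": 0,"wy": 0,"wz": 0,"fingers": 1},{"x": 0,"y": 0,"z": 0,"wx": 0,"wy": 0,"wz": 0,"fingers": 1},{"x": 0,"y": 0,"z": 0,"wx": 0,"wy": 0,"wz": 0,"fingers": 1},{"x": 0,"y": 0,"z": 0,"wx": 0,"wy": 0,"wz": 0,"fingers": 1}])

```text
clock: 10.1
tool_pos: [0.6696, -0.1463, 0.1062]
eef_rot: [0.803, 0.595, 0.001, 0.002]
contact_force: [0.3, 0.1, -0.8]
opening: 1.001
```

apply_moves(series=[{"x": 0,"y": 0,"z": -0.02,"wx": 0,"wy": 0,"wz": 0,"fingers": 1},{"x": 0,"y": 0,"z": -0.03,"wx": 0,"wy": 0,"wz": 0,"fingers": 1},{"x": 0,"y": 0,"z": -0.03,"wx": 0,"wy": 0,"wz": 0,"fingers": 1},{"x": 0,"y": 0,"z": -0.04,"wx": 0,"wy": 0,"wz": 0,"fingers": 1},{"x": 0,"y": 0,"z": -0.02,"wx": 0,"wy": 0,"wz": 0,"fingers": 1},{"x": 0,"y": 0,"z": 0,"wx": 0,"wy": 0,"wz": 0,"fingers": 1}])

```text
clock: 10.85
tool_pos: [0.6697, -0.146, 0.2259]
eef_rot: [0.803, 0.596, 0.002, 0.003]
contact_force: [0.2, 0.3, -1.1]
opening: 1.0
```

Run:
```python
from h import *
np.set_printoptions(precision=4,suppress=True)
go(.5415,-.106,.15,73)
for n in("scene","side"):
    im,d=snapshot(n);P=cloud(n,d);g=im.mean(-1)
    t=(np.hypot(P[...,0]-.666,P[...,1]+.1455)<.035)&(g>70)&(P[...,2]>.065)&(P[...,2]<.17)
    p=P[t];top=np.percentile(p[:,2],97);f=circ(p[p[:,2]<top-.012],.029);print(n,"roll top",top,f.x,np.abs(f.fun).mean())
    t=(np.hypot(P[...,0]-.542,P[...,1]+.107)<.03)&(P[...,2]>.068)&(P[...,2]<.09);f=circ(P[t],.011);print("knob",t.sum(),f.x)
```

```text
clock 10.85 tcp [ 0.6697 -0.146   0.2259] jaw 73.1 open 88.0 F [ 0.2  0.3 -1.1] q [ 0.29  0.79 -0.28  1.38  0.24  1.    1.23]
 shift units [ 0.0012 -0.1686  0.0936] mm [   1.  -134.9   74.9]
 turn units [0.0024 0.     0.0006] deg [0.43 0.   0.1 ]
scene roll top 0.14635228947126558 [ 0.6695 -0.1464] 0.0020747854932815415
knob 108 [ 0.5448 -0.1083]
side roll top 0.14831308094633272 [ 0.6658 -0.1453] 0.0022775097123074934
knob 96 [ 0.5412 -0.107 ]
```

The roll top reads 0.146 to 0.148 (the side camera reads about 3 mm high), so it is fully down. Next is the knob, at about (0.5425, −0.108).

apply_moves(series=[{"x": 0,"y": -0.04,"z": 0,"wx": 0,"wy": 0,"wz": 0,"fingers": 0.1},{"x": 0,"y": -0.055,"z": 0,"wx": 0,"wy": 0,"wz": 0,"fingers": 0.1},{"x": 0,"y": -0.05,"z": 0,"wx": 0,"wy": 0,"wz": 0,"fingers": 0.1},{"x": 0,"y": -0.02,"z": 0.02,"wx": 0.002,"wy": 0,"wz": 0,"fingers": 0.1},{"x": 0,"y": 0,"z": 0.03,"wx": 0,"wy": 0,"wz": 0,"fingers": 0.1},{"x": 0,"y": 0,"z": 0.02,"wx": 0,"wy": 0,"wz": 0,"fingers": 0.1},{"x": 0,"y": 0,"z": 0,"wx": 0,"wy": 0,"wz": 0,"fingers": 0.1}])

```text
clock: 11.82
tool_pos: [0.5311, -0.1057, 0.1573]
eef_rot: [0.803, 0.596, -0.007, -0.007]
contact_force: [-0.9, 0.2, -0.1]
opening: 0.553
```

```bash
python3 -c "
from h import *
go(.5425,-.108,.061,73.1)
m,im,d=wrist('w4');P=fcloud(m['camera_matrix'],m['world_from_camera'],d)
k=(np.hypot(P[...,0]-.542,P[...,1]+.107)<.03)&(P[...,2]>.086)&(P[...,2]<.098);print('knob top',k.sum())
if k.sum()>20: print(cv2.minEnclosingCircle(P[k][:,:2].astype(np.float32)*1000),P[k].mean(0))
"
```

```text
clock 11.82 tcp [ 0.5311 -0.1057  0.1573] jaw 73.15 open 48.7 F [-0.9  0.2 -0.1] q [ 0.27  0.71 -0.26  1.88  0.29  0.61  1.1 ]
 shift units [0.0017 0.0168 0.1201] mm [ 1.3 13.5 96.1]
 turn units [-0.0063  0.0009  0.0002] deg [-1.13  0.17  0.04]
knob top 722
((541.940673828125, -106.51448059082031), 11.154475212097168) [ 0.54070123 -0.10634121  0.09156497]
```

apply_moves(series=[{"x": 0.001,"y": 0.017,"z": 0.02,"wx": -0.006,"wy": 0.001,"wz": 0,"fingers": 0.1},{"x": 0,"y": 0,"z": 0.025,"wx": 0,"wy": 0,"wz": 0,"fingers": 0.1},{"x": 0,"y": 0,"z": 0,"wx": 0,"wy": 0,"wz": 0,"fingers": 0.1}])

```text
clock: 12.25
tool_pos: [0.5462, -0.1091, 0.1221]
eef_rot: [0.803, 0.596, 0.001, 0.001]
contact_force: [0.6, -0.8, -0.0]
opening: 0.548
```

```bash
python3 -c "
from h import *
go(.5423,-.1075,.061,73.1)"
```

```text
clock 12.25 tcp [ 0.5462 -0.1091  0.1221] jaw 73.12 open 48.2 F [ 0.6 -0.8 -0. ] q [ 0.25  0.77 -0.23  1.88  0.32  0.52  1.08]
 shift units [ 0.0004 -0.0055  0.0764] mm [ 0.3 -4.4 61.1]
 turn units [ 0.001  -0.0004  0.0001] deg [ 0.18 -0.06  0.02]
```

apply_moves(series=[{"x": 0,"y": -0.006,"z": 0.02,"wx": 0.001,"wy": 0,"wz": 0,"fingers": 0.1},{"x": 0,"y": 0,"z": 0.02,"wx": 0,"wy": 0,"wz": 0,"fingers": 0.1},{"x": 0,"y": -0.001,"z": 0.02,"wx": 0,"wy": 0,"wz": 0,"fingers": 0.1},{"x": 0,"y": 0,"z": 0,"wx": 0,"wy": 0,"wz": 0,"fingers": 0.1}])

```text
clock: 12.75
tool_pos: [0.5434, -0.1078, 0.0748]
eef_rot: [0.803, 0.595, 0.002, 0.001]
contact_force: [-0.0, -1.4, 0.6]
opening: 0.545
```

```bash
python3 -c "
from h import *
go(.5423,-.1075,.061,73.1)"
```

```text
clock 12.75 tcp [ 0.5434 -0.1078  0.0748] jaw 73.09 open 48.0 F [-0.  -1.4  0.6] q [ 0.22  0.85 -0.19  1.91  0.35  0.41  1.05]
 shift units [-0.0001 -0.0016  0.0173] mm [-0.1 -1.2 13.8]
 turn units [ 0.0017 -0.0007 -0.    ] deg [ 0.3  -0.12 -0.01]
```

apply_moves(series=[{"x": 0,"y": -0.002,"z": 0.012,"wx": 0.002,"wy": 0,"wz": 0,"fingers": 0.1},{"x": 0,"y": 0,"z": 0.005,"wx": 0,"wy": 0,"wz": 0,"fingers": 0.1},{"x": 0,"y": 0,"z": 0,"wx": 0,"wy": 0,"wz": 0,"fingers": 0.1}])

```text
clock: 13.12
tool_pos: [0.5427, -0.1074, 0.0609]
eef_rot: [0.803, 0.595, 0.001, -0.001]
contact_force: [0.5, 1.2, 0.4]
opening: 0.553
```

```bash
python3 -c "
from h import *
go(.5423,-.1075,.061,73.1)"
```

```text
clock 13.12 tcp [ 0.5427 -0.1074  0.0609] jaw 73.09 open 48.6 F [0.5 1.2 0.4] q [ 0.22  0.87 -0.18  1.91  0.35  0.39  1.05]
 shift units [-0.0003 -0.0004 -0.0002] mm [-0.2 -0.3 -0.1]
 turn units [-0.     -0.0008 -0.0001] deg [-0.   -0.14 -0.01]
```

apply_moves(series=[{"x": 0,"y": 0,"z": 0,"wx": 0,"wy": 0,"wz": 0,"fingers": -0.8},{"x": 0,"y": 0,"z": 0,"wx": 0,"wy": 0,"wz": 0,"fingers": -0.8},{"x": 0,"y": 0,"z": 0,"wx": 0,"wy": 0,"wz": 0,"fingers": -0.8},{"x": 0,"y": 0,"z": 0,"wx": 0,"wy": 0,"wz": 0,"fingers": -0.8},{"x": 0,"y": 0,"z": 0,"wx": 0,"wy": 0,"wz": 0,"fingers": -0.8}], force=40)

```text
clock: 13.75
tool_pos: [0.5429, -0.108, 0.0614]
eef_rot: [0.803, 0.595, 0.001, -0.0]
contact_force: [0.6, -0.9, 0.1]
opening: 0.232
```

```bash
python3 -c "
from h import *
go(.5423,-.1075,.077,73.1)"
```

```text
clock 13.75 tcp [ 0.5429 -0.108   0.0614] jaw 73.07 open 20.5 F [ 0.6 -0.9  0.1] q [ 0.22  0.87 -0.18  1.91  0.35  0.39  1.05]
 shift units [ 0.0004 -0.0008 -0.0195] mm [  0.3  -0.7 -15.6]
 turn units [ 0.0003 -0.0006 -0.0001] deg [ 0.05 -0.1  -0.03]
```

apply_moves(series=[{"x": 0,"y": 0,"z": -0.005,"wx": 0,"wy": 0,"wz": 0,"fingers": -0.8},{"x": 0,"y": 0,"z": -0.005,"wx": 0,"wy": 0,"wz": 0,"fingers": -0.8}])

```text
clock: 14.0
tool_pos: [0.5428, -0.108, 0.0693]
eef_rot: [0.803, 0.595, 0.001, -0.0]
contact_force: [0.0, -0.0, -4.1]
opening: 0.233
```

Run:
```python
from h import *
go(.5423,-.1075,.077,73.1)
o=[]
for n in("scene","side"):
    im,d=snapshot(n);m=camera_model(n);K,T=m["camera_matrix"],m["world_from_camera"]
    c=np.linalg.inv(T)@[.542,-.108,.08,1];u=int(K[0,2]+K[0,0]*c[0]/-c[2]);v=int(K[1,2]-K[1,1]*c[1]/-c[2])
    o.append(cv2.resize(im[v-50:v+50,u-45:u+45,::-1],(390,433),interpolation=2))
im,d=snapshot("wrist");o.append(cv2.resize(im[180:400,150:420,::-1],(390,433)))
cv2.imwrite("pics/kn.png",cv2.resize(cv2.convertScaleAbs(np.hstack(o),alpha=1.7),(798,295)))
```

```text
clock 14.0 tcp [ 0.5428 -0.108   0.0693] jaw 73.07 open 20.5 F [ 0.  -0.  -4.1] q [ 0.22  0.86 -0.18  1.91  0.35  0.41  1.05]
 shift units [ 0.0005 -0.0008 -0.0097] mm [ 0.4 -0.6 -7.7]
 turn units [ 0.0001 -0.0006 -0.0002] deg [ 0.03 -0.11 -0.03]
```

View pics/kn.png

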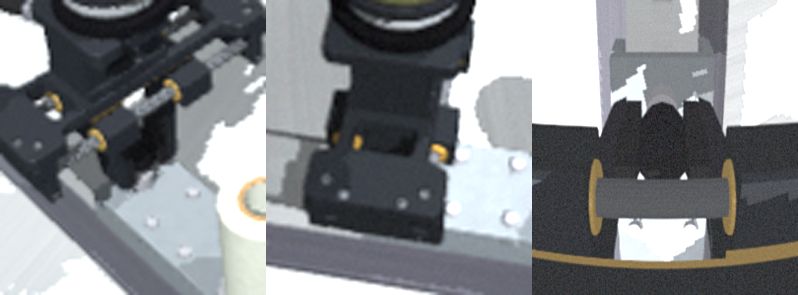

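The knob is between the pads, and the 4 N pull while lifting matches the plunger friction. I go on lifting to about 16 mm.

apply_moves(series=[{"x": 0,"y": 0,"z": -0.005,"wx": 0,"wy": 0,"wz": 0,"fingers": -0.8},{"x": 0,"y": 0,"z": -0.005,"wx": 0,"wy": 0,"wz": 0,"fingers": -0.8},{"x": 0,"y": 0,"z": -0.001,"wx": 0,"wy": 0,"wz": 0,"fingers": -0.8}])

```text
clock: 14.52
tool_pos: [0.5428, -0.108, 0.0788]
eef_rot: [0.803, 0.595, 0.001, -0.0]
contact_force: [0.4, -1.0, -4.2]
opening: 0.231
```

Run:
```python
from h import *
d=np.array([np.cos(np.radians(163)),np.sin(np.radians(163))]);t=np.array([.5429,-.108])+.045*d;print(t)
go(*t,.077,73.1)
```

```text
[ 0.49986629 -0.09484327]
clock 14.53 tcp [ 0.5428 -0.108   0.0788] jaw 73.08 open 20.3 F [ 0.4 -1.  -4.2] q [ 0.23  0.84 -0.19  1.9   0.35  0.43  1.06]
 shift units [ 0.0001 -0.0561  0.0022] mm [  0.1 -44.9   1.8]
 turn units [ 0.0002 -0.0006 -0.0001] deg [ 0.04 -0.11 -0.02]
```

apply_moves(series=[{"x": 0,"y": -0.008,"z": 0,"wx": 0,"wy": 0,"wz": 0,"fingers": -0.8},{"x": 0,"y": -0.01,"z": 0,"wx": 0,"wy": 0,"wz": 0,"fingers": -0.8},{"x": 0,"y": -0.01,"z": 0,"wx": 0,"wy": 0,"wz": 0,"fingers": -0.8},{"x": 0,"y": -0.01,"z": 0,"wx": 0,"wy": 0,"wz": 0,"fingers": -0.8}])

```text
clock: 15.02
tool_pos: [0.5281, -0.1034, 0.0797]
eef_rot: [0.804, 0.594, 0.013, 0.011]
contact_force: [9.8, -3.9, -11.9]
opening: 0.235
```

Run:
```python
from h import *
go(.4999,-.0948,.078,73.1)
```

```text
clock 15.03 tcp [ 0.5281 -0.1034  0.0797] jaw 72.87 open 20.6 F [  9.8  -3.9 -11.9] q [ 0.2   0.82 -0.16  1.98  0.36  0.33  1.03]
 shift units [-0.0002 -0.0369  0.0009] mm [ -0.1 -29.5   0.7]
 turn units [ 0.0102 -0.0025 -0.0013] deg [ 1.83 -0.45 -0.23]
```

apply_moves(series=[{"x": 0,"y": 0,"z": 0.001,"wx": 0.008,"wy": 0,"wz": 0,"fingers": -0.8},{"x": 0,"y": 0,"z": 0,"wx": 0,"wy": 0,"wz": 0,"fingers": -0.8}], force=50)

```text
clock: 15.28
tool_pos: [0.5264, -0.1029, 0.0796]
eef_rot: [0.804, 0.594, 0.004, -0.0]
contact_force: [3.6, -1.8, -7.1]
opening: 0.23
```

```bash
cat >> h.py <<'E'
def roll():
    for n in("scene","side"):
        im,d=snapshot(n);P=cloud(n,d);g=im.mean(-1)
        # roll wall on the spindle: bright, between flange and top, anywhere along the slide
        t=(abs((P[...,0]-.666)*.292+(P[...,1]+.1455)*.956)<.04)&(P[...,0]>.56)&(P[...,0]<.71)&(g>70)&(P[...,2]>.075)&(P[...,2]<.16)
        p=P[t];top=np.percentile(p[:,2],97);f=circ(p[p[:,2]<top-.012],.029);print(n,"roll top",top.round(4),f.x.round(4),np.abs(f.fun).mean().round(4))
E
python3 - <<'E'
from h import *
go(.4999,-.0948,.078,73.1);roll()
E
```

```text
clock 15.28 tcp [ 0.5264 -0.1029  0.0796] jaw 72.89 open 20.2 F [ 3.6 -1.8 -7.1] q [ 0.22  0.83 -0.18  1.96  0.35  0.38  1.04]
 shift units [-0.0001 -0.0347  0.0018] mm [ -0.1 -27.8   1.4]
 turn units [ 0.0014 -0.0022 -0.0012] deg [ 0.25 -0.39 -0.21]
scene roll top 0.1462 [ 0.6531 -0.1413] 0.0024
side roll top 0.1485 [ 0.6492 -0.1404] 0.0028
```

The roll moved 17 mm with the tool, so the section is sliding. I continue.

apply_moves(series=[{"x": 0,"y": -0.01,"z": 0.001,"wx": 0.003,"wy": -0.001,"wz": -0.001,"fingers": -0.8},{"x": 0,"y": -0.01,"z": 0,"wx": 0.003,"wy": 0,"wz": 0,"fingers": -0.8},{"x": 0,"y": -0.01,"z": 0,"wx": 0.003,"wy": 0,"wz": 0,"fingers": -0.8},{"x": 0,"y": -0.008,"z": 0,"wx": 0.003,"wy": 0,"wz": 0,"fingers": -0.8},{"x": 0,"y": 0,"z": 0,"wx": 0.003,"wy": 0,"wz": 0,"fingers": -0.8}])

```text
clock: 16.0
tool_pos: [0.5146, -0.0993, 0.0795]
eef_rot: [0.805, 0.594, 0.002, -0.006]
contact_force: [-3.6, 0.9, 1.6]
opening: 0.229
```

Run:
```python
from h import *
go(.4999,-.0948,.078,73.1)
```

```text
clock 16.0 tcp [ 0.5146 -0.0993  0.0795] jaw 72.83 open 20.1 F [-3.6  0.9  1.6] q [ 0.22  0.82 -0.18  1.98  0.35  0.37  1.04]
 shift units [-0.0001 -0.0192  0.002 ] mm [ -0.1 -15.4   1.6]
 turn units [-0.0022 -0.003  -0.0015] deg [-0.4  -0.54 -0.27]
```

apply_moves(series=[{"x": 0,"y": -0.01,"z": 0.001,"wx": 0.001,"wy": -0.002,"wz": -0.001,"fingers": -0.8},{"x": 0,"y": -0.01,"z": 0,"wx": 0.003,"wy": 0,"wz": 0,"fingers": -0.8},{"x": 0,"y": -0.01,"z": 0,"wx": 0.003,"wy": 0,"wz": 0,"fingers": -0.8},{"x": 0,"y": 0,"z": 0,"wx": 0.002,"wy": 0,"wz": 0,"fingers": -0.8}])

```text
clock: 16.5
tool_pos: [0.4985, -0.0944, 0.0794]
eef_rot: [0.804, 0.594, -0.004, -0.01]
contact_force: [-0.3, 0.7, -1.9]
opening: 0.228
```

Run:
```python
from h import *
go(.4999,-.0948,.078,73.1);roll()
```

```text
clock 16.5 tcp [ 0.4985 -0.0944  0.0794] jaw 72.92 open 20.1 F [-0.3  0.7 -1.9] q [ 0.21  0.81 -0.18  2.02  0.35  0.35  1.03]
 shift units [0.     0.0019 0.0017] mm [0.  1.5 1.4]
 turn units [-0.0063 -0.0017 -0.001 ] deg [-1.14 -0.3  -0.18]
scene roll top 0.1462 [ 0.6254 -0.1329] 0.0022
side roll top 0.1484 [ 0.6215 -0.132 ] 0.0029
```

The section has moved 46.2 mm against about 44.8 needed, so I go back about 1.4 mm and level the tool.

apply_moves(series=[{"x": 0,"y": 0.003,"z": 0,"wx": -0.006,"wy": -0.001,"wz": -0.001,"fingers": -0.8},{"x": 0,"y": 0,"z": 0,"wx": 0,"wy": 0,"wz": 0,"fingers": -0.8}])

```text
clock: 16.85
tool_pos: [0.4995, -0.0947, 0.0794]
eef_rot: [0.803, 0.596, -0.0, -0.001]
contact_force: [1.2, -0.3, -3.4]
opening: 0.232
```

Run:
```python
from h import *
go(.4999,-.0948,.061,73.1)
```

```text
clock 16.85 tcp [ 0.4995 -0.0947  0.0794] jaw 73.11 open 20.4 F [ 1.2 -0.3 -3.4] q [ 0.19  0.81 -0.16  2.04  0.36  0.32  1.02]
 shift units [0.     0.0006 0.023 ] mm [ 0.   0.5 18.4]
 turn units [-0.0008 -0.0005  0.0001] deg [-0.14 -0.09  0.01]
```

Push down.

apply_moves(series=[{"x": 0,"y": 0.0005,"z": 0.007,"wx": 0,"wy": 0,"wz": 0,"fingers": -0.8},{"x": 0,"y": 0,"z": 0.006,"wx": 0,"wy": 0,"wz": 0,"fingers": -0.8},{"x": 0,"y": 0,"z": 0.006,"wx": 0,"wy": 0,"wz": 0,"fingers": -0.8},{"x": 0,"y": 0,"z": 0,"wx": 0,"wy": 0,"wz": 0,"fingers": -0.8}])

```text
clock: 17.35
tool_pos: [0.4995, -0.0947, 0.0634]
eef_rot: [0.803, 0.596, -0.0, -0.002]
contact_force: [-0.3, 0.3, -1.3]
opening: 0.231
```

Run:
```python
from h import *
go(.4999,-.0948,.061,73.1)
```

```text
clock 17.35 tcp [ 0.4995 -0.0947  0.0634] jaw 73.12 open 20.3 F [-0.3  0.3 -1.3] q [ 0.18  0.84 -0.14  2.04  0.37  0.29  1.01]
 shift units [0.0001 0.0005 0.003 ] mm [0.  0.4 2.4]
 turn units [-0.0009 -0.0004  0.0001] deg [-0.16 -0.07  0.02]
```

apply_moves(series=[{"x": 0,"y": 0,"z": 0.003,"wx": 0,"wy": 0,"wz": 0,"fingers": -0.8},{"x": 0,"y": 0,"z": 0.003,"wx": 0,"wy": 0,"wz": 0,"fingers": -0.8},{"x": 0,"y": 0,"z": 0.003,"wx": 0,"wy": 0,"wz": 0,"fingers": -0.8},{"x": 0,"y": 0,"z": 0.003,"wx": 0,"wy": 0,"wz": 0,"fingers": -0.8}])

```text
clock: 17.85
tool_pos: [0.5016, -0.0954, 0.061]
eef_rot: [0.803, 0.596, 0.002, 0.002]
contact_force: [-6.0, 1.9, 27.9]
opening: 0.23
```

Run:
```python
from h import *
go(.4999,-.0948,.061,73.1)
```

```text
clock 17.85 tcp [ 0.5016 -0.0954  0.061 ] jaw 73.1 open 20.2 F [-6.   1.9 27.9] q [ 0.18  0.84 -0.13  2.04  0.37  0.27  1.01]
 shift units [ 0.0001 -0.0022 -0.    ] mm [ 0.1 -1.8 -0. ]
 turn units [ 0.0017 -0.0001 -0.    ] deg [ 0.31 -0.02 -0.  ]
```

apply_moves(series=[{"x": 0,"y": -0.001,"z": 0,"wx": 0,"wy": 0,"wz": 0,"fingers": -0.8},{"x": 0,"y": 0,"z": 0.0005,"wx": 0,"wy": 0,"wz": 0,"fingers": -0.8}])

```text
clock: 18.1
tool_pos: [0.5014, -0.0953, 0.0614]
eef_rot: [0.803, 0.595, 0.002, 0.003]
contact_force: [-0.8, 1.0, 3.4]
opening: 0.231
```

Run:
```python
from h import *
go(.4999,-.0948,.061,73.1);roll()
im,d=snapshot("scene");P=cloud("scene",d)
for k,(x,y,h,r) in dict(tall=(.4317,.2371,.15,.021),short=(.5998,.2045,.0505,.037)).items():
    t=(np.hypot(P[...,0]-x,P[...,1]-y)<r+.02)&(abs(P[...,2]-h)<.006);print(k,t.sum(),cv2.minEnclosingCircle(P[t][:,:2].astype(np.float32)*1000))
cv2.imwrite("pics/end.png",cv2.convertScaleAbs(np.vstack([cv2.resize(im[230:400,120:330,::-1],(630,510))]),alpha=1.5))
```

```text
clock 18.1 tcp [ 0.5014 -0.0953  0.0614] jaw 73.09 open 20.4 F [-0.8  1.   3.4] q [ 0.17  0.84 -0.13  2.05  0.37  0.27  1.01]
 shift units [ 0.0001 -0.002   0.0005] mm [ 0.1 -1.6  0.4]
 turn units [ 0.0024 -0.0002 -0.    ] deg [ 0.43 -0.03 -0.01]
scene roll top 0.1462 [ 0.628  -0.1336] 0.0021
side roll top 0.1484 [ 0.6241 -0.1327] 0.0028
tall 90 ((432.41302490234375, 237.1328582763672), 21.572139739990234)
short 349 ((599.1259155273438, 205.18603515625), 38.2496223449707)
```

View pics/end.png

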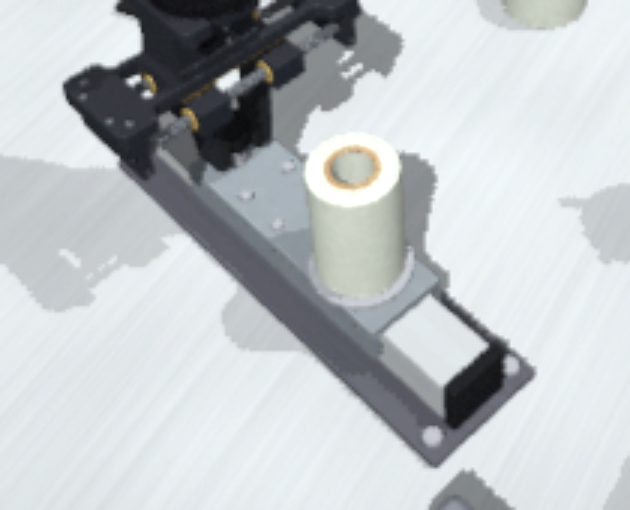

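The picture shows the roll seated flat on the flange and the section one hole along, with the knob held. The knob's travel of 18 mm, stop to home, matches the plunger. I add a light final push and hand in.

apply_moves(series=[{"x": 0,"y": 0,"z": 0.0015,"wx": 0,"wy": 0,"wz": 0,"fingers": -0.8},{"x": 0,"y": 0,"z": 0.001,"wx": 0,"wy": 0,"wz": 0,"fingers": -0.8}])

```text
clock: 18.5
tool_pos: [0.5014, -0.0953, 0.0612]
eef_rot: [0.803, 0.595, 0.002, 0.003]
contact_force: [-3.3, 0.6, 15.1]
opening: 0.229
```

Run:
```python
from h import *
go(.4999,-.0948,.061,73.1);print(finish_job())
```

```text
clock 18.5 tcp [ 0.5014 -0.0953  0.0612] jaw 73.09 open 20.2 F [-3.3  0.6 15.1] q [ 0.17  0.84 -0.13  2.05  0.37  0.27  1.  ]
 shift units [ 0.0001 -0.002   0.0002] mm [ 0.1 -1.6  0.1]
 turn units [ 0.0026  0.     -0.    ] deg [ 0.46  0.   -0.01]
the job is handed in; nothing more can be done
None
```

I put the middle-height roll over the spindle, let go of it, moved the section one hole along and pushed the pin home. I handed in at 18.5 s, still holding the knob with about 15 N of downward push.

- **Roll:** its top reads 0.146 m (0.148 m in the side camera, which reads about 3 mm high), so it sits fully down.
- **Section:** it moved about 43.4 mm from where it stood. That is within the pin's play around the 45 mm hole spacing, though the move was not measured against the hole directly afterwards.
- **Plunger:** it came up 18 mm to its stop and went back down to the height at which I had first gripped it. It stopped firmly there under a 28 N push, with no sign of slipping.
- **Other rolls:** the tall and short rolls are still standing where they were, to within about 1 mm.

Two readings disagreed. The two fixed cameras differed by about 4 mm in x, so I worked from relative offsets and the wrist camera. The gripper opening on the knob read 20.3 mm for a 22 mm knob, and I did not find out why. The pull force and the travel both fitted a proper hold.

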